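# Load the mould carriage and bring it home through dried slip

### The job

Set the loose white plaster block flat into the shallow tray of the sliding carriage. Then move the carriage by its red knob toward the blue cover: dried slip holds it fast at first, so push until it breaks free, then carry on slowly until its tongue meets the rubber stop hidden inside the cover. Lean on the stop firmly but gently for a moment, never ramming it, then let go and leave the carriage resting against the stop with the block still in the tray and the other things undisturbed.

Things in the scene. Friction and masses are not known exactly. Their poses are not given: they have to be found in the camera images.
- rail: Fixed slide: aluminium base plate 440 x 80 x 12 mm on the bench with two 10 mm steel rods along it. Origin at the underside near mid-length; its +x axis runs along the rods toward the blue cover (the way the carriage is pushed), z up. Place and yaw differ each time.
- carriage: Dark steel sliding plate 160 x 74 mm, top 44 mm above the bench, 0.7 kg, with tray, rear red knob and front tongue. Axes as the rail's; its origin lies on the rail's origin when fully back, so origin x in the rail's frame is the distance pushed; it starts at 0 to 20 mm. Once free it slides with about 3 N friction plus 40 N per m/s, and stays where left.
- knob (a point): Centre of the top of the red knob: upright square post 24 x 24 mm, flats along and across the rail, top 90 mm above the bench, 46 mm tall over the plate (lowest 4 mm a collar 32 mm across); 30 mm free between it and the tray. Dried slip holds the carriage at first: dragging it takes some 6 to 18 N at the knob until it springs free suddenly, 35 to 45 mm from fully back.
- tray (a point): Centre of the tray's floor, 44 mm above the bench, 89 mm ahead of the knob. The pocket is 82 mm along the rail by 51 mm across, with rims 8 mm high and 4 mm thick. Axes as the carriage's; x along the rail.
- cover: Blue sheet-metal cover fixed over the far end of the rail, 115 x 80 mm, top 64 mm above the bench, slot in its near face. Origin at the rail's origin; it spans 100 to 215 mm along the rail's x. The rubber stop hidden inside gives 1 mm per 3 N; lean on it with more than 5 N (at the knob about 9 N or more, friction included), never more than 25 N.
- mould_block: Loose white plaster block, 42 x 74 x 26 mm (x, y, z), about 0.09 kg, lying flat on the bench beyond the rail. Origin at the centre of its underside. To be laid with its long side (y) along the rail, either way round.
- glaze_jar: Bystander: clear jar with a yellow lid, 70 mm across, 86 mm high; origin at the centre of its underside.
- tape_measure: Bystander: yellow tape measure, 38 x 78 x 64 mm, standing; origin at the centre of its underside.
- tongue (a point): Middle of the front end of the carriage's tongue, a steel bar 20 mm wide and 10 mm thick, 32 mm above the bench. The hidden stop's place differs each time: the tongue meets it when the carriage has been pushed somewhere between 70 and 120 mm from fully back. When let go, friction keeps the tongue lightly pressed on the rubber. Axes as the carriage's.
Not all that is in view belongs to the job. Leave any turquoise look-alike of the mould_block alone.

How it is judged:
By the outcome, as a careful person would: the job done as asked, in the order asked, and still so for the second after the job is handed in, with the robot touching nothing.
It also fails if it takes over 59 s, if anything falls off the work surface, if the arm or the gripper's body presses on something with over 40 N, if the wrist force passes 120 N, or if a joint passes its speed limit or range.

### The arm

A 6-joint arm with a two-finger parallel gripper is mounted at the origin on a cart in front of the work surface, level with it; the furniture and walls round the work are solid. World frame = base frame: x ahead of the robot, y to its left, z up, the work surface at z = 0. Lengths are in m, angles in rad, forces in N, time in s.
With the tool pointing down it reaches from about 0.425 to 0.95 m from the base axis. Payload 3.5 kg.
Tool frame: the origin (TCP) lies between the finger pads; the fingertips stand 22 mm ahead of it and the grasp point (between the pads) lies 3 mm ahead of it (ctrl.nose_length is the z of the fingertips in the tool frame, in m); z points along the fingers, y is the line along which they close (so a half turn about z gives the same grasp; the last joint's range is limited). The gripper opens to 85 mm and grips with 20 to 120 N. Pads are 22 mm wide; open, the fingers measure 114 mm over their backs; the gripper's body (76 mm by 85 mm) begins 54 mm behind the grasp point. The pads swing forward as they close: fully open they stand 13 mm farther back than shut.
Start: joints at [1.012, 0.286, 1.577, -0, 1.279, -0.15], TCP at [0.268, 0.619, 0.253] pointing down, gripper open.
Joint ranges: [-2.77, 2.77], [-0.9, 2.22], [0.21, 2.48], [-1.53, 4.67], [0.24, 2.81], [-2.84, 2.84]. Speed limits (rad/s): [2.79, 2.79, 3.14, 3.14, 3.14, 3.14].

### API

Orientations are given as a unit quaternion [x, y, z, w].
In Python, from plant import ctrl gives the robot as it stands. The module is installed in compiled form; this text tells all that it offers.
- The arm moves only by the tool send_rows, never from a script. Its argument "rows" is text: rows parted by semicolons, each of 7 numbers parted by spaces: the turn, a rotation vector about the tool's x, y, z in fractions of the full range, 1 being 120 degrees, then the shift along the tool's x, y, z in a scale on which 1.0 is 400 mm, then the opening, from -1 (shut) to 1 (fully open). A call has 1 to 8 rows; each row is the pose to reach, as a shift and turn from the pose commanded when the call began, along the tool's axes at that moment; what a row does not reach only later rows make up. A row lasts 1/8 s, in which the tool goes at most 62.5 mm and 10.7 degrees, less where a joint would pass 70% of its speed; a pose out of reach is approached as far as the arm can. A shift or turn number past 1, either way, is cut back to 1. A call with a gripper value outside its range is refused whole. The fingers move at their own pace and stop on an object; "grip_force" is the grip in N (left out, the last holds). Time passes only in rows, so rows that repeat a pose let the fingers close. It gives the time, the measured TCP pose, the force, the opening and the grip force at its end, in the units of the state.
- ctrl.get_state(): the state, without advancing time (a new reading comes with each control period).
- ctrl.read_camera(name): name is "scene" or "side" or "wrist"; returns a dict with "color" (480x640x3 uint8, red, green, blue), "fx", "fy", "cx", "cy" (pixels), "extrinsics" (4x4, takes a point from world to camera coordinates). Camera axes: x right, y down, z forward; pixel columns grow to the right and rows downward; lengths in m; the calibration is good to about 2 mm. A picture is of the moment at which its call begins. There is no depth.
- ctrl.sign_off(): hands the job in; it is judged then, once.
Trained networks look in a picture, given as the dict that the camera call returned (one of the last four; its "shot" number tells which), for a name from the list of things; names that differ only in an ending like _2 or _b are one class to them, and where a whole thing is asked for, a point or a joint stands for the part that bears it (a point fixed in the world has none). Each returns a list of dicts, best first, with "p" (0 to 1); they miss things now and then, are a little off and sometimes report something else, mostly with a low value. They report only what shows in the picture. A call takes as long as a camera call. They do not tell look-alikes from the thing itself.
- ctrl.look_for(picture, target): "position" ([x, y, z] in m, in the coordinates of the camera as it stood for that picture, good to about 4 mm: the middle of the surface that is visible of it).
The state is a dict: "time": time; "qpos": joint angles; "dq": joint speeds; "joint_efforts": joint torques, N m; "eef_pos": TCP position; "tcp_rot": TCP orientation; "contact_force": force on the tool from outside, world axes, zero at the start; "wrist_torque": the same for the moment, N m; "opening": opening from 0.0 (shut) to 1.0 (fully open); "finger_force": force on a finger pad.
Only numpy, scipy, OpenCV 4.12 (cv2) and the standard library are available. Lean on these libraries where they do the work, as an engineer would, in place of code of your own. Each camera call takes 0.05 s, during which the arm holds its last target. There are 200 camera calls.

## Working session

There is one attempt and no reset: what is moved stays moved. The work goes in short steps, Python scripts to look and compute and a tool call to move; the robot and the scene stay as the last step left them, time stands still between calls to the robot, and variables do not carry over. Pictures are saved under pics/ and viewed, at most 10 in all, crops included, and the job is handed in when it is done.

Besides the shell and the picture viewer there is one more tool, called after ">>>" as name(argument=value, ...) on one line, values as JSON. send_rows: Moves the arm, as the interface text tells. Its arguments: {"type":"object","properties":{"rows":{"type":"string"},"grip_force":{"type":"number"}},"required":["rows"]}

```bash
mkdir -p pics
cat > h.py <<'E'
import numpy as np, cv2
from plant import ctrl
from scipy.spatial.transform import Rotation as R
def w(pic,p):
    E=np.array(pic["extrinsics"]); return (np.linalg.inv(E)@np.r_[p,1])[:3]
def proj(pic,P):
    E=np.array(pic["extrinsics"]); c=(E@np.r_[P,1])[:3]; return np.array([pic["fx"]*c[0]/c[2]+pic["cx"],pic["fy"]*c[1]/c[2]+pic["cy"]])
def ray(pic,uv,z):
    E=np.array(pic["extrinsics"]); Ei=np.linalg.inv(E)
    d=Ei[:3,:3]@np.array([(uv[0]-pic["cx"])/pic["fx"],(uv[1]-pic["cy"])/pic["fy"],1]); o=Ei[:3,3]
    return o+d*(z-o[2])/d[2]
def save(pic,n): cv2.imwrite(f"pics/{n}.png",cv2.cvtColor(np.array(pic["color"]),cv2.COLOR_RGB2BGR))
E
python3 - <<'E'
from h import *
s=ctrl.get_state(); print(s["time"],s["eef_pos"],s["tcp_rot"],s["opening"])
for c in ["scene","side"]:
    p=ctrl.read_camera(c); save(p,c+"0"); print(c,"campos",np.linalg.inv(p["extrinsics"])[:3,3].round(3))
    for t in ["rail","carriage","knob","tray","cover","mould_block","glaze_jar","tape_measure"]:
        for d in ctrl.look_for(p,t)[:3]: print(t,round(d["p"],2),w(p,d["position"]).round(4))
print(ctrl.get_state()["time"])
E
```

```text
0.0 [0.26795172 0.61886772 0.25191465] [ 2.02986148e-01  9.79180869e-01 -1.12379452e-03 -4.32680956e-04] 1.004618944528384
scene campos [0.058 0.389 0.494]
rail 0.73 [ 0.4666 -0.0178  0.0396]
carriage 0.68 [ 0.4582 -0.1725  0.0433]
carriage 0.65 [ 0.4683 -0.0146  0.0406]
knob 0.71 [ 0.4569 -0.1716  0.039 ]
tray 0.56 [ 0.4599 -0.172   0.0427]
cover 0.74 [ 0.4669 -0.0165  0.0395]
cover 0.71 [0.4791 0.0916 0.0603]
mould_block 0.97 [0.6468 0.0134 0.0261]
mould_block 0.96 [ 0.6644 -0.1042  0.0195]
glaze_jar 0.82 [0.6559 0.1267 0.0842]
side campos [ 0.35  -0.753  0.593]
rail 0.81 [ 0.4677 -0.1606  0.0445]
carriage 0.7 [ 0.4629 -0.2107  0.0406]
knob 0.62 [ 0.4588 -0.2088  0.0412]
tray 0.95 [ 0.4598 -0.2174  0.0459]
cover 0.93 [0.4996 0.0476 0.0609]
mould_block 0.88 [ 0.6506 -0.0071  0.0223]
glaze_jar 0.63 [0.6688 0.1093 0.0569]
tape_measure 0.97 [ 0.7115 -0.3291  0.0409]
0.9
```

View pics/scene0.png

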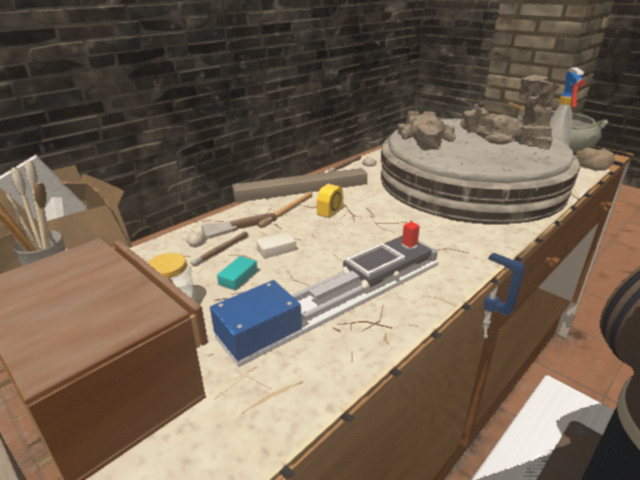

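View pics/side0.png

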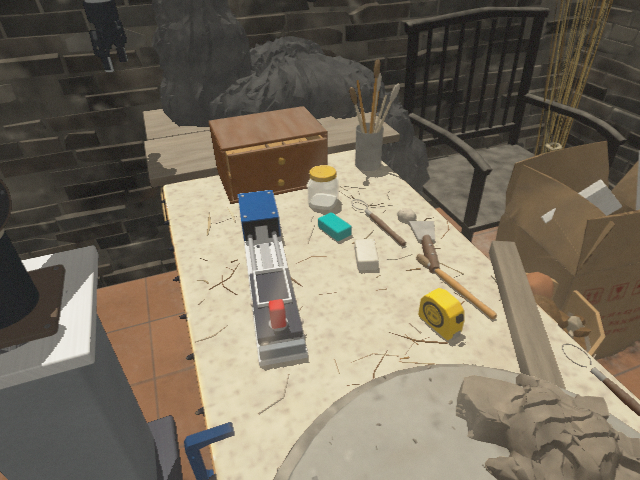

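The scene picture shows the blue cover at (257,318), tray at (378,262), red knob at (411,233), white block at (276,244) and turquoise look-alike at (238,271). In the side picture the knob is at (278,315), tray at (272,285), white block at (367,255), jar at (322,188) and the cabinet at (270,150).

Run:
```python
from h import *
a=ctrl.read_camera("scene"); b=ctrl.read_camera("side")
def tri(u,v):
    A=[]
    for p,q in((a,u),(b,v)):
        K=np.array([[p["fx"],0,p["cx"]],[0,p["fy"],p["cy"]],[0,0,1]]); P=K@np.array(p["extrinsics"])[:3]; A.append(P)
    X=cv2.triangulatePoints(A[0],A[1],np.float64(u).reshape(2,1),np.float64(v).reshape(2,1))[:3,0]/0+0 if 0 else cv2.triangulatePoints(A[0],A[1],np.float64(u).reshape(2,1),np.float64(v).reshape(2,1))
    return (X[:3,0]/X[3,0]).round(3)
print("cab near",tri((200,315),(224,158)),"far",tri((112,245),(327,136)))
for n,u,v in(("knob",(411,225),(278,303)),):print(n,tri(u,v))
print("block",ray(a,(276,240),.026),ray(b,(367,251),.026))
print("teal",ray(a,(240,266),.026),ray(b,(336,224),.026))
# red knob top centroid, tray
for p in(a,b):
    h=cv2.cvtColor(np.array(p["color"]),cv2.COLOR_RGB2HSV); m=((h[...,0]<8)|(h[...,0]>172))&(h[...,1]>170)&(h[...,2]>120)
    n,l,st,ce=cv2.connectedComponentsWithStats(m.astype(np.uint8)); i=[k for k in np.argsort(-st[1:,4])[:3]+1]; print(st[i],ce[i])
print(b["fx"],a["fx"])
w0=ctrl.read_camera("wrist"); s=ctrl.get_state()
T=np.eye(4);T[:3,:3]=R.from_quat(s["tcp_rot"]).as_matrix();T[:3,3]=s["eef_pos"]
print("cam in tool\n",(np.linalg.inv(T)@np.linalg.inv(w0["extrinsics"])).round(3), w0["fx"])
```

```text
cab near [0.463 0.19  0.133] far [0.712 0.195 0.136]
knob [ 0.455 -0.254  0.088]
block [ 0.67635964 -0.10698152  0.026     ] [ 0.67781897 -0.11746383  0.026     ]
teal [0.65272236 0.00211725 0.026     ] [ 0.65558032 -0.00611431  0.026     ]
[[403 222  16  24 201]
 [572  85   6  22  73]
 [580  81   4   4  15]] [[409.09950249 232.29353234]
 [574.15068493  96.08219178]
 [581.6         82.6       ]]
[[269 301   4   4  12]] [[270.25       302.58333333]]
449.02800811586985 445.97775919260096
cam in tool
 [[-0.001 -0.959 -0.285  0.072]
 [ 1.    -0.001 -0.001 -0.001]
 [ 0.    -0.285  0.959 -0.121]
 [ 0.     0.     0.     1.   ]] 385.6329548434675
```

Careful with the scale: shifts go in shares of 400 mm and turns go in shares of 120 degrees. That gives: -305 mm / 400 = -0.7625, -265 mm / 400 = -0.6625, 44 degrees / 120 = 0.3667.

>>> send_rows(rows="0 0 0.0333 -0.0625 -0.0625 -0.05 1;0 0 0.0667 -0.1625 -0.1625 -0.125 1;0 0 0.1167 -0.2625 -0.2625 -0.2 1;0 0 0.1667 -0.3625 -0.3625 -0.2 1;0 0 0.2167 -0.4625 -0.4625 -0.2 1;0 0 0.2667 -0.5625 -0.5625 -0.2 1;0 0 0.3167 -0.6625 -0.6625 -0.2 1;0 0 0.3667 -0.7625 -0.7625 -0.2 1")

```text
time: 2.05
eef_pos: [0.4272, 0.2166, 0.3337]
tcp_rot: [0.556, 0.831, 0.0, 0.0]
contact_force: [0.5, 0.9, 0.9]
opening: 0.998
finger_force: 0.0
```

```bash
cat >> h.py <<'E'
def goto(pos,yvec):
    """shift/turn in tool axes to put TCP at pos, pointing down, tool y along yvec (nearest half turn)"""
    s=ctrl.get_state(); Rt=R.from_quat(s["tcp_rot"]).as_matrix()
    y=np.r_[yvec,0]; y=y/np.linalg.norm(y)
    if y@Rt[:,1]<0:y=-y
    z=np.array([0,0,-1.]); G=np.c_[np.cross(y,z),y,z]
    print("turn",np.degrees(R.from_matrix(Rt.T@G).as_rotvec()).round(1),"shift",((Rt.T@(np.array(pos)-s["eef_pos"]))*1000).round(1),"at",np.array(s["eef_pos"]).round(4),"t",round(s["time"],2),"F",np.round(s["contact_force"],1),"q6",round(s["qpos"][5],2),"op",round(s["opening"],3))
E
python3 -c "
from h import *
goto([.57,-.15,.33],[1,0])"
```

```text
turn [ 0.1 -0.  22.4] shift [-393.3   -7.7    3.8] at [0.4272 0.2166 0.3337] t 2.05 F [0.5 0.9 0.9] q6 -0.13 op 0.998
```

In the tool's units: -393 mm / 400 = -0.9825, -375 mm / 400 = -0.9375, 22 degrees / 120 = 0.1833.

>>> send_rows(rows="0 0 0.0333 -0.1375 0 0 1;0 0 0.0667 -0.275 0 0 1;0 0 0.1 -0.4125 0 0 1;0 0 0.1333 -0.55 0 0 1;0 0 0.1667 -0.6875 -0.0125 0 1;0 0 0.1833 -0.825 -0.02 0.01 1;0 0 0.1833 -0.9375 -0.02 0.01 1;0 0 0.1833 -0.9825 -0.02 0.01 1")

```text
time: 3.05
eef_pos: [0.5707, -0.1498, 0.329]
tcp_rot: [0.704, 0.71, -0.0, -0.0]
contact_force: [0.5, 0.7, -1.5]
opening: 0.997
finger_force: 0.0
```

>>> send_rows(rows="0 0 0 0 0 0 1")

```text
time: 3.18
eef_pos: [0.5704, -0.148, 0.3291]
tcp_rot: [0.704, 0.71, 0.0, -0.001]
contact_force: [0.5, 0.5, -0.4]
opening: 1.001
finger_force: 0.0
```

Run:
```python
from h import *
p=ctrl.read_camera("wrist"); save(p,"w1")
import pickle; pickle.dump({k:np.array(v) for k,v in p.items()},open("w1.pkl","wb"))
for t in ["carriage","knob","tray","cover","mould_block"]:
    for d in ctrl.look_for(p,t)[:3]: P=w(p,d["position"]);print(t,round(d["p"],2),P.round(4),proj(p,P).round())
goto([.57,-.15,.33],[1,0])
```

```text
carriage 0.6 [ 0.4733 -0.1755  0.0437] [226. 220.]
knob 0.59 [ 0.4656 -0.1744  0.0424] [219. 219.]
tray 0.62 [ 0.4707 -0.1765  0.0437] [224. 221.]
cover 0.93 [0.5097 0.0245 0.0598] [250.   7.]
mould_block 0.9 [0.6521 0.006  0.0247] [399.  40.]
mould_block 0.88 [ 0.6777 -0.1072  0.0273] [416. 156.]
mould_block 0.29 [ 0.4773 -0.1056  0.0387] [227. 154.]
turn [0.  0.  0.7] shift [-3.7 -0.3 -0.3] at [ 0.5703 -0.1463  0.3297] t 3.48 F [ 0.2 -0.1  1. ] q6 -0.44 op 1.0
```

View pics/w1.png

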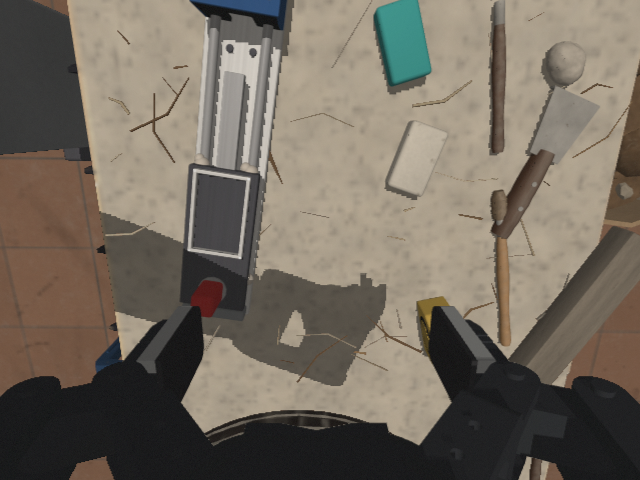

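The wrist picture shows the tray rim with corners about (192,166), (256,172), (248,257) and (187,250). The knob is at (209,295), the white block at (417,158), turned slightly clockwise, and the turquoise one at (403,42).

```bash
cat >> h.py <<'E'
def rect(pic,m,z,near):
    m=cv2.morphologyEx(m.astype(np.uint8),cv2.MORPH_CLOSE,np.ones((3,3)))
    n,l,st,ce=cv2.connectedComponentsWithStats(m)
    i=min((k for k in range(1,n) if st[k,4]>150),key=lambda k:np.hypot(*(ce[k]-near)))
    c,_=cv2.findContours((l==i).astype(np.uint8),cv2.RETR_EXTERNAL,cv2.CHAIN_APPROX_NONE)
    q=max(c,key=len)[:,0]
    P=np.array([ray(pic,u,z)[:2] for u in q])*1000
    r=cv2.minAreaRect(P.astype(np.float32)); bx=cv2.boxPoints(r)
    e=[bx[1]-bx[0],bx[2]-bx[1]]; L=max(e,key=np.linalg.norm); L=L*np.sign(L[1])
    print("px",q.min(0),q.max(0),"c",np.round(r[0],1),"size",np.round(r[1],1),"long dir",(L/np.linalg.norm(L)).round(4),"deg from +y cw",np.degrees(np.arctan2(L[0],L[1])).round(2))
    return np.array(r[0])/1000,L/np.linalg.norm(L)
E
python3 - <<'E'
from h import *
import pickle
p=pickle.load(open("w1.pkl","rb"))
im=p["color"]; h=cv2.cvtColor(im,cv2.COLOR_RGB2HSV)
print(im[158,417],im[152,415],im[160,450],im[166,220],im[168,222],im[210,190],im[210,215],im[187,410])
for t in(215,200,190,180):
  for n,c,z in(("block",(417,158),.026),("tray",(220,210),.052)):
    try: print(t,n,end=" "); rect(p,(im.min(2)>(t if n=="block" else t-20))&(h[...,1]<60),z,c)
    except Exception as e: print(e)
m=((h[...,0]<8)|(h[...,0]>172))&(h[...,1]>150)&(h[...,2]>60); ys,xs=np.nonzero(m[270:330,180:240]);print("knob px",xs.min()+180,xs.max()+180,ys.min()+270,ys.max()+270)
E
```

```text
[188 177 159] [191 180 162] [170 157 140] [149 145 141] [75 73 72] [166 161 155] [71 70 72] [182 170 153]
215 block min() iterable argument is empty
215 tray min() iterable argument is empty
200 block min() iterable argument is empty
200 tray px [259  47] [278 176] c [522.5 -66.2] size [121.    5.7] long dir [0.1496 0.9888] deg from +y cw 8.6
190 block px [246  46] [259 133] c [501.1 -42. ] size [85.2 10.5] long dir [0.1571 0.9876] deg from +y cw 9.04
190 tray px [188 169] [249 258] c [ 466.5 -167.5] size [88.7 57.7] long dir [0.1534 0.9882] deg from +y cw 8.82
180 block px [259  47] [278 176] c [519.3 -65.5] size [128.9   6.1] long dir [0.1496 0.9888] deg from +y cw 8.6
180 tray px [188 169] [249 258] c [ 466.6 -167.5] size [89.  57.7] long dir [0.1501 0.9887] deg from +y cw 8.63
knob px 191 221 281 316
```

Run:
```python
from h import *
import pickle
p=pickle.load(open("w1.pkl","rb"))
im=cv2.medianBlur(p["color"],5); b=im[...,2]
for t in(145,148,151,154):
    m=np.zeros(b.shape,bool); m[112:208,378:458]=b[112:208,378:458]>t
    m=cv2.morphologyEx(m.astype(np.uint8),cv2.MORPH_OPEN,np.ones((7,7))); print(t,end=" "); rect(p,m,.026,(417,158))
x=cv2.resize(p["color"][100:220,360:480],(600,600),interpolation=cv2.INTER_CUBIC); cv2.imwrite("pics/b1.png",x[...,::-1])
```

```text
145 px [392 123] [443 191] c [ 679.8 -109.2] size [70.1 37.9] long dir [0.3194 0.9476] deg from +y cw 18.63
148 px [392 124] [443 190] c [ 679.7 -109.3] size [69.1 37.3] long dir [0.3193 0.9477] deg from +y cw 18.62
151 px [393 125] [442 188] c [ 679.5 -109.2] size [68.7 36.5] long dir [0.3191 0.9477] deg from +y cw 18.61
154 px [393 125] [442 184] c [ 679.5 -109.1] size [68.1 35.7] long dir [0.3189 0.9478] deg from +y cw 18.59
```

View pics/b1.png

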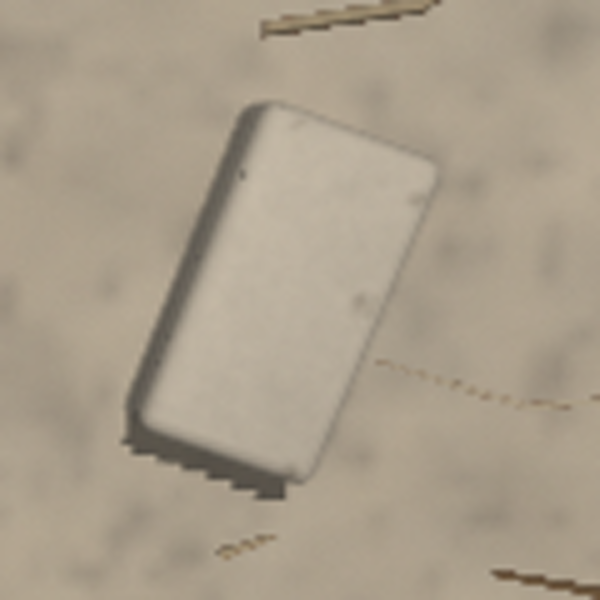

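```bash
python3 -c "
from h import *
print(ctrl.nose_length)
goto([.680,-.109,.08],[.948,-.319])"
```

```text
0.022
turn [ 0.  -0.  19.3] shift [ 36.  110.  249.7] at [ 0.5703 -0.1463  0.3297] t 3.48 F [ 0.2 -0.1  1. ] q6 -0.44 op 1.0
```

In the tool's units: 250 mm / 400 = 0.625, 110 mm / 400 = 0.275, 19 degrees / 120 = 0.1583.

>>> send_rows(rows="0 0 0.0333 0.02 0.06 0.05 1;0 0 0.075 0.0425 0.125 0.15 1;0 0 0.1167 0.0675 0.2 0.2625 1;0 0 0.1583 0.09 0.26 0.375 1;0 0 0.1583 0.09 0.275 0.4875 1;0 0 0.1583 0.09 0.275 0.5875 1;0 0 0.1583 0.09 0.275 0.625 1;0 0 0.1583 0.09 0.275 0.625 1")

```text
time: 4.47
eef_pos: [0.6796, -0.11, 0.0788]
tcp_rot: [0.811, 0.585, -0.0, -0.001]
contact_force: [-0.7, -0.3, -0.0]
opening: 0.999
finger_force: 0.0
```

Run:
```python
from h import *
goto([.680,-.109,.030],[.948,-.319])
p=ctrl.read_camera("wrist"); save(p,"w2")
import pickle; pickle.dump({k:np.array(v) for k,v in p.items()},open("w2.pkl","wb"))
im=cv2.medianBlur(p["color"],5); 
for q in [(.680,-.109,.026),(.68+.0118+.02,-.109+.035-.007,.026)]: print(proj(p,q))
```

```text
turn [-0.1  0.   0.2] shift [ 1.1  0.1 48.8] at [ 0.6796 -0.11    0.0788] t 4.47 F [-0.7 -0.3 -0. ] q6 0.01 op 0.999
[314.77855647 277.52193751]
[361.39637175 202.91182646]
```

View pics/w2.png

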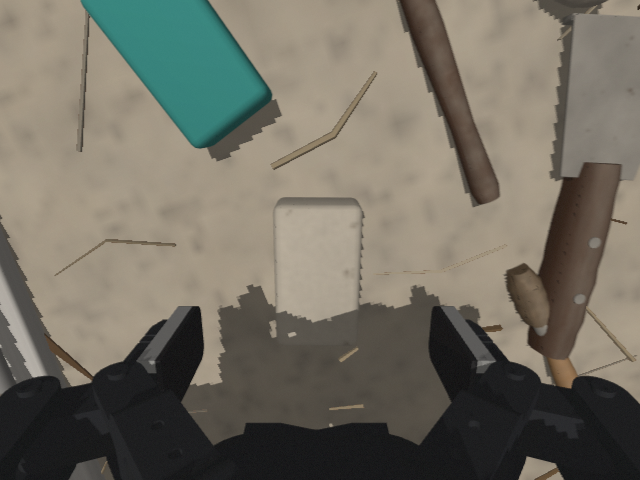

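The block is squared up between the fingers: its far edge is at row 205, with columns 274 to 361 centred on 317. Next: descend and grip.

In the tool's units: 49 mm / 400 = 0.1225, 40 mm / 400 = 0.1.

>>> send_rows(rows="0 0 0 0.0025 0 0.05 1;0 0 0 0.0025 0 0.1 1;0 0 0 0.0025 0 0.1225 1;0 0 0 0.0025 0 0.1225 0.3;0 0 0 0.0025 0 0.1225 -0.3;0 0 0 0.0025 0 0.1225 -0.6;0 0 0 0.0025 0 0.1225 -0.6;0 0 0 0.0025 0 0.1225 -0.6", grip_force=35)

```text
time: 5.52
eef_pos: [0.6811, -0.1099, 0.0313]
tcp_rot: [0.811, 0.585, 0.001, 0.001]
contact_force: [-0.1, 0.2, 3.0]
opening: 0.478
finger_force: 37.5
```

Run:
```python
from h import *
s=ctrl.get_state();print(s["finger_force"],ctrl.nose_length)
goto([.680,-.109,.030],[.948,-.319])
p=ctrl.read_camera("wrist"); save(p,"w3")
```

```text
37.51576781272888 0.022
turn [ 0.1 -0.   0.2] shift [ 0.5 -1.3  1.3] at [ 0.6811 -0.1099  0.0313] t 5.53 F [-0.1  0.2  3. ] q6 0.01 op 0.478
```

View pics/w3.png

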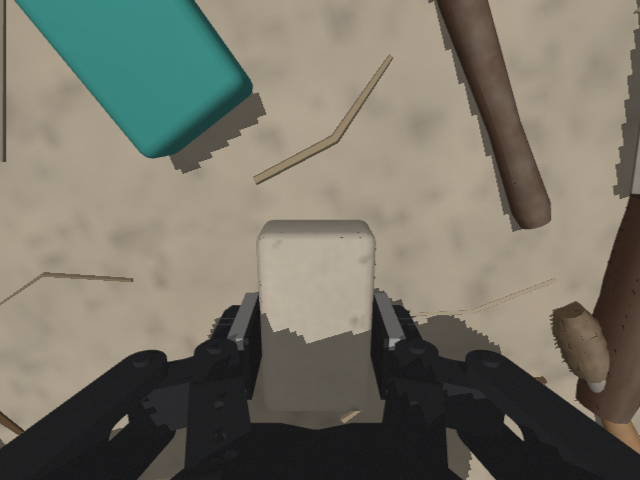

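The block is held across its 42 mm width. Its top face runs from row 237 to row 410, centred on column 316.

Run:
```python
from h import *
p=ctrl.read_camera("wrist");s=ctrl.get_state()
Rt=R.from_quat(s["tcp_rot"]).as_matrix()
for u in [(316,237),(316,410),(316,222)]:
    P=ray(p,u,.026 if u[1]!=222 else 0.018); print((Rt.T@(P-s["eef_pos"])*1000).round(1))
```

```text
[35.2  0.8  5.3]
[-35.6   0.7   5.3]
[38.5  0.8 13.3]
```

In the tool's units: -100 mm / 400 = -0.25, -85 mm / 400 = -0.2125.

>>> send_rows(rows="0 0 0 0 0 -0.0375 -0.6;0 0 0 0 0 -0.125 -0.6;0 0 0 0 0 -0.2125 -0.6;0 0 0 0 0 -0.25 -0.6;0 0 0 0 0 -0.25 -0.6")

```text
time: 6.25
eef_pos: [0.6808, -0.1098, 0.1316]
tcp_rot: [0.811, 0.585, 0.001, 0.001]
contact_force: [-0.1, 0.9, -0.9]
opening: 0.483
finger_force: 37.1
```

```bash
python3 -c "
from h import *
goto([.4657,-.1674,.13],[.9886,-.1504])"
```

```text
turn [ 0.1  0.  -9.8] shift [-122.7 -185.9    1.2] at [ 0.6808 -0.1098  0.1316] t 6.25 F [-0.1  0.9 -0.9] q6 0.01 op 0.483
```

In the tool's units: -186 mm / 400 = -0.465, -174 mm / 400 = -0.435, -9.8 degrees / 120 = -0.0817.

>>> send_rows(rows="0 0 -0.0167 -0.0375 -0.055 0 -0.6;0 0 -0.0333 -0.1 -0.15 0 -0.6;0 0 -0.05 -0.17 -0.2575 0 -0.6;0 0 -0.0667 -0.2375 -0.36 0 -0.6;0 0 -0.0817 -0.2875 -0.435 0 -0.6;0 0 -0.0817 -0.3075 -0.465 0 -0.6;0 0 -0.0817 -0.3075 -0.465 0 -0.6;0 0 -0.0817 -0.3075 -0.465 0 -0.6")

```text
time: 7.25
eef_pos: [0.466, -0.1675, 0.1303]
tcp_rot: [0.758, 0.652, 0.0, 0.0]
contact_force: [-0.9, 0.8, -1.3]
opening: 0.485
finger_force: 37.1
```

Run:
```python
from h import *
goto([.4657,-.1674,.075],[.9886,-.1504])
p=ctrl.read_camera("wrist"); save(p,"w4")
d=np.array([.1504,.9886]);n=np.array([.9886,-.1504]);c=np.array([.4665,-.1675])
img=np.array(p["color"]).copy()
for a in(-45,45):
  for b in(-29.5,29.5):
    u=proj(p,np.r_[c+d*a/1e3+n*b/1e3,.052]); print(a,b,u.round(1)); cv2.circle(img,tuple(int(round(x)) for x in u),3,(0,255,0),1)
cv2.imwrite("pics/w4.png",img[...,::-1])
```

```text
turn [ 0. -0.  0.] shift [ 0.1 -0.3 55.3] at [ 0.466  -0.1675  0.1303] t 7.25 F [-0.9  0.8 -1.3] q6 -0.4 op 0.485
-45 -29.5 [265.1 334.4]
-45 29.5 [366.6 334.4]
45 -29.5 [258.6 179. ]
45 29.5 [373.2 179. ]
```

View pics/w4.png

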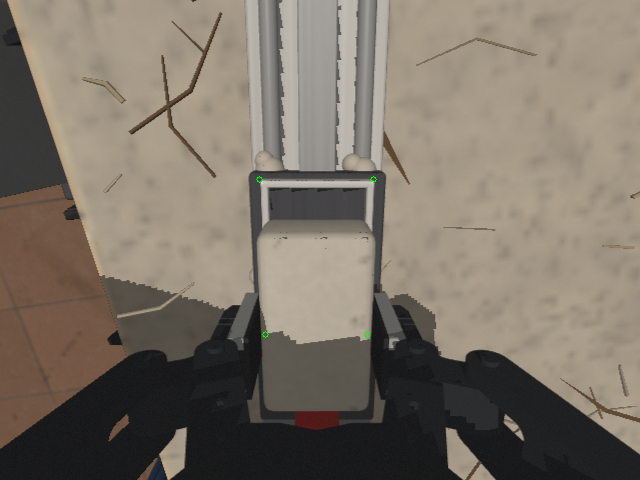

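Predicted rim corners (green) match the tray at (259,179) and (373,179). Lowering the block.

In the tool's units: 54 mm / 400 = 0.135, 53 mm / 400 = 0.1325.

>>> send_rows(rows="0 0 0 0 0 0.0375 -0.6;0 0 0 0 0 0.075 -0.6;0 0 0 0 0 0.1 -0.6;0 0 0 0 0 0.1175 -0.6;0 0 0 0 0 0.1275 -0.6;0 0 0 0 0 0.1325 -0.6;0 0 0 0 0 0.135 -0.6;0 0 0 0 0 0.135 -0.6")

```text
time: 8.3
eef_pos: [0.4652, -0.1677, 0.0766]
tcp_rot: [0.758, 0.652, 0.0, 0.0]
contact_force: [0.4, -0.3, -1.0]
opening: 0.484
finger_force: 37.1
```

>>> send_rows(rows="0 0 0 0 0 0.0013 -0.6;0 0 0 0 0 0.0025 -0.6;0 0 0 0 0 0.0025 -0.6;0 0 0 0 0 0.0025 -0.6")

```text
time: 8.8
eef_pos: [0.465, -0.1675, 0.0753]
tcp_rot: [0.758, 0.652, -0.0, -0.0]
contact_force: [-0.9, -0.8, -0.8]
opening: 0.482
finger_force: 37.1
```

In the tool's units: -75 mm / 400 = -0.1875, -65 mm / 400 = -0.1625.

>>> send_rows(rows="0 0 0 0 0 0 0.05;0 0 0 0 0 0 0.15;0 0 0 0 0 0 0.3;0 0 0 0 0 0 0.3;0 0 0 0 0 -0.0375 0.3;0 0 0 0 0 -0.1 0.3;0 0 0 0 0 -0.1625 0.3;0 0 0 0 0 -0.1875 0.3")

```text
time: 9.8
eef_pos: [0.4661, -0.1682, 0.153]
tcp_rot: [0.758, 0.652, 0.001, 0.002]
contact_force: [-0.4, 1.1, 0.5]
opening: 0.647
finger_force: 0.0
```

Run:
```python
from h import *
goto([.4531,-.2555,.15],[.9886,-.1504])
p=ctrl.read_camera("wrist"); save(p,"w5")
```

```text
turn [0.2 0.1 0. ] shift [-88.3   0.2   3.2] at [ 0.4661 -0.1682  0.153 ] t 9.8 F [-0.4  1.1  0.5] q6 -0.4 op 0.647
```

View pics/w5.png

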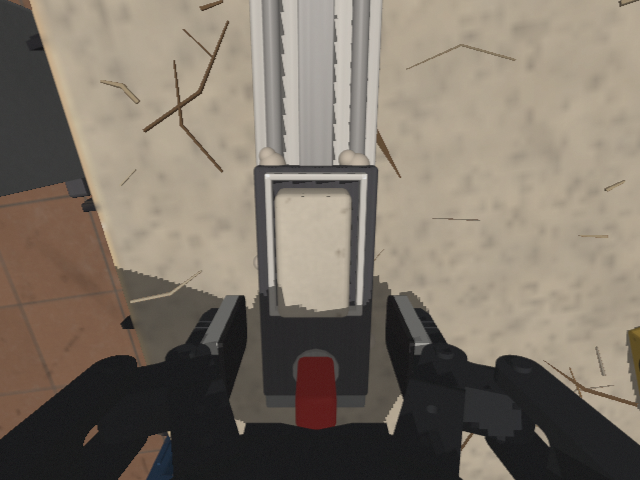

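The block lies flat inside the rims, spanning (275–352, 190–310). The knob is centred on column 316, so I'm moving over it and down.

In the tool's units: -88 mm / 400 = -0.22, -80 mm / 400 = -0.2.

>>> send_rows(rows="0 0 0 -0.05 0 0 0.3;0 0 0 -0.125 0 0 0.3;0 0 0 -0.2 0 0 0.3;0 0 0 -0.22 0 0.025 0.3;0 0 0 -0.22 0 0.1 0.3;0 0 0 -0.22 0 0.1625 0.3;0 0 0 -0.22 0 0.19 0.3;0 0 0 -0.22 0 0.19 0.3")

```text
time: 10.85
eef_pos: [0.4512, -0.2536, 0.0731]
tcp_rot: [0.758, 0.652, -0.0, -0.001]
contact_force: [0.3, 0.0, 0.6]
opening: 0.653
finger_force: 0.0
```

```bash
python3 -c "
from h import *
goto([.4531,-.2555,.077],[.9886,-.1504])"
```

```text
turn [-0.1 -0.1  0. ] shift [-1.6  2.1 -3.9] at [ 0.4512 -0.2536  0.0731] t 10.85 F [0.3 0.  0.6] q6 -0.56 op 0.653
```

In the tool's units: -4 mm / 400 = -0.01, 2 mm / 400 = 0.005.

>>> send_rows(rows="0 0 0 -0.0025 0.005 -0.01 0.3;0 0 0 -0.0025 0.005 -0.01 0.1;0 0 0 -0.0025 0.005 -0.01 -0.2;0 0 0 -0.0025 0.005 -0.01 -0.5;0 0 0 -0.0025 0.005 -0.01 -0.9;0 0 0 -0.0025 0.005 -0.01 -0.9;0 0 0 -0.0025 0.005 -0.01 -0.9", grip_force=50)

```text
time: 11.72
eef_pos: [0.4531, -0.2559, 0.079]
tcp_rot: [0.758, 0.652, -0.001, -0.001]
contact_force: [-2.7, 0.6, 4.8]
opening: 0.272
finger_force: 50.1
```

In the tool's units: 14 mm / 400 = 0.035, 12 mm / 400 = 0.03.

>>> send_rows(rows="0 0 0 0.0025 0 0 -0.9;0 0 0 0.005 0 0 -0.9;0 0 0 0.01 0 0 -0.9;0 0 0 0.015 0 0 -0.9;0 0 0 0.02 0 0 -0.9;0 0 0 0.025 0 0 -0.9;0 0 0 0.03 0 0 -0.9;0 0 0 0.035 0 0 -0.9")

```text
time: 12.72
eef_pos: [0.4546, -0.2466, 0.0791]
tcp_rot: [0.758, 0.652, -0.004, 0.003]
contact_force: [-8.7, -16.4, 0.0]
opening: 0.273
finger_force: 49.4
```

In the tool's units: 12 mm / 400 = 0.03, 4.5 mm / 400 = 0.0113.

>>> send_rows(rows="0 0 0 0.0038 0 0 -0.9;0 0 0 0.0075 0 0 -0.9;0 0 0 0.0113 0 0 -0.9;0 0 0 0.015 0 0 -0.9;0 0 0 0.0188 0 0 -0.9;0 0 0 0.0225 0 0 -0.9;0 0 0 0.0263 0 0 -0.9;0 0 0 0.03 0 0 -0.9")

```text
time: 13.72
eef_pos: [0.4564, -0.2346, 0.0791]
tcp_rot: [0.758, 0.652, -0.004, 0.003]
contact_force: [-8.1, -15.2, 0.2]
opening: 0.273
finger_force: 49.5
```

In the tool's units: 12 mm / 400 = 0.03, 10.5 mm / 400 = 0.0263.

>>> send_rows(rows="0 0 0 0.0038 0 0 -0.9;0 0 0 0.0075 0 0 -0.9;0 0 0 0.0113 0 0 -0.9;0 0 0 0.015 0 0 -0.9;0 0 0 0.0188 0 0 -0.9;0 0 0 0.0225 0 0 -0.9;0 0 0 0.0263 0 0 -0.9;0 0 0 0.03 0 0 -0.9")

```text
time: 14.72
eef_pos: [0.4583, -0.2223, 0.0791]
tcp_rot: [0.758, 0.652, -0.003, 0.002]
contact_force: [-8.5, -13.9, 2.1]
opening: 0.273
finger_force: 49.7
```

In the tool's units: 8 mm / 400 = 0.02, 7 mm / 400 = 0.0175.

>>> send_rows(rows="0 0 0 0.0025 0 0 -0.9;0 0 0 0.005 0 0 -0.9;0 0 0 0.0075 0 0 -0.9;0 0 0 0.01 0 0 -0.9;0 0 0 0.0125 0 0 -0.9;0 0 0 0.015 0 0 -0.9;0 0 0 0.0175 0 0 -0.9;0 0 0 0.02 0 0 -0.9")

```text
time: 15.72
eef_pos: [0.4599, -0.2113, 0.079]
tcp_rot: [0.758, 0.652, -0.001, -0.0]
contact_force: [-5.1, -2.5, 4.7]
opening: 0.27
finger_force: 50.0
```

In the tool's units: 15 mm / 400 = 0.0375, 14 mm / 400 = 0.035.

>>> send_rows(rows="0 0 0 0.005 0 0 -0.9;0 0 0 0.01 0 0 -0.9;0 0 0 0.015 0 0 -0.9;0 0 0 0.02 0 0 -0.9;0 0 0 0.025 0 0 -0.9;0 0 0 0.03 0 0 -0.9;0 0 0 0.035 0 0 -0.9;0 0 0 0.0375 0 0 -0.9")

```text
time: 16.73
eef_pos: [0.4622, -0.1963, 0.079]
tcp_rot: [0.758, 0.652, -0.001, -0.0]
contact_force: [-5.3, -2.7, 4.3]
opening: 0.27
finger_force: 50.0
```

In the tool's units: 8 mm / 400 = 0.02, 7 mm / 400 = 0.0175.

>>> send_rows(rows="0 0 0 0.0025 0 0 -0.9;0 0 0 0.005 0 0 -0.9;0 0 0 0.0075 0 0 -0.9;0 0 0 0.01 0 0 -0.9;0 0 0 0.0125 0 0 -0.9;0 0 0 0.015 0 0 -0.9;0 0 0 0.0175 0 0 -0.9;0 0 0 0.02 0 0 -0.9")

```text
time: 17.73
eef_pos: [0.4634, -0.1885, 0.079]
tcp_rot: [0.758, 0.652, -0.001, -0.0]
contact_force: [-5.3, -3.3, 4.6]
opening: 0.275
finger_force: 50.0
```

In the tool's units: 8 mm / 400 = 0.02, 7 mm / 400 = 0.0175.

>>> send_rows(rows="0 0 0 0.0025 0 0 -0.9;0 0 0 0.005 0 0 -0.9;0 0 0 0.0075 0 0 -0.9;0 0 0 0.01 0 0 -0.9;0 0 0 0.0125 0 0 -0.9;0 0 0 0.015 0 0 -0.9;0 0 0 0.0175 0 0 -0.9;0 0 0 0.02 0 0 -0.9")

```text
time: 18.73
eef_pos: [0.4646, -0.1805, 0.079]
tcp_rot: [0.758, 0.652, -0.001, -0.0]
contact_force: [-6.3, -2.4, 4.4]
opening: 0.277
finger_force: 50.0
```

In the tool's units: 8 mm / 400 = 0.02, 7 mm / 400 = 0.0175.

>>> send_rows(rows="0 0 0 0.0025 0 0 -0.9;0 0 0 0.005 0 0 -0.9;0 0 0 0.0075 0 0 -0.9;0 0 0 0.01 0 0 -0.9;0 0 0 0.0125 0 0 -0.9;0 0 0 0.015 0 0 -0.9;0 0 0 0.0175 0 0 -0.9;0 0 0 0.02 0 0 -0.9")

```text
time: 19.73
eef_pos: [0.4658, -0.1726, 0.079]
tcp_rot: [0.758, 0.652, -0.001, -0.0]
contact_force: [-4.8, -3.0, 5.6]
opening: 0.274
finger_force: 50.0
```

In the tool's units: 8 mm / 400 = 0.02, 7 mm / 400 = 0.0175.

>>> send_rows(rows="0 0 0 0.0025 0 0 -0.9;0 0 0 0.005 0 0 -0.9;0 0 0 0.0075 0 0 -0.9;0 0 0 0.01 0 0 -0.9;0 0 0 0.0125 0 0 -0.9;0 0 0 0.015 0 0 -0.9;0 0 0 0.0175 0 0 -0.9;0 0 0 0.02 0 0 -0.9")

```text
time: 20.72
eef_pos: [0.467, -0.1654, 0.079]
tcp_rot: [0.758, 0.652, -0.002, 0.001]
contact_force: [-7.1, -5.6, 3.1]
opening: 0.273
finger_force: 50.0
```

In the tool's units: 4 mm / 400 = 0.01, 3.4 mm / 400 = 0.0085.

>>> send_rows(rows="0 0 0 0.0018 0 0 -0.9;0 0 0 0.0035 0 0 -0.9;0 0 0 0.0053 0 0 -0.9;0 0 0 0.007 0 0 -0.9;0 0 0 0.0085 0 0 -0.9;0 0 0 0.01 0 0 -0.9;0 0 0 0.01 0 0 -0.9")

```text
time: 21.6
eef_pos: [0.4673, -0.1631, 0.079]
tcp_rot: [0.758, 0.652, -0.003, 0.002]
contact_force: [-7.3, -12.0, 2.3]
opening: 0.27
finger_force: 49.8
```

In the tool's units: 1.3 mm / 400 = 0.0033, 0.7 mm / 400 = 0.0018.

>>> send_rows(rows="0 0 0 0.0018 0 0 -0.9;0 0 0 0.0033 0 0 -0.9;0 0 0 0.0033 0 0 -0.9;0 0 0 0.0033 0 0 -0.9;0 0 0 0.0033 0 0 -0.9;0 0 0 0.0033 0 0 -0.9;0 0 0 0.0033 0 0 -0.9;0 0 0 0.0033 0 0 -0.9")

```text
time: 22.6
eef_pos: [0.4675, -0.1623, 0.079]
tcp_rot: [0.758, 0.652, -0.003, 0.002]
contact_force: [-8.1, -14.6, 2.8]
opening: 0.275
finger_force: 49.7
```

>>> send_rows(rows="0 0 0 -0.002 0 0 -0.9;0 0 0 -0.004 0 0 -0.9;0 0 0 -0.006 0 0 -0.9;0 0 0 -0.008 0 0 -0.9;0 0 0 -0.01 0 0 -0.9;0 0 0 -0.0113 0 0 -0.9;0 0 0 -0.0113 0 0 -0.9")

```text
time: 23.48
eef_pos: [0.4671, -0.1642, 0.079]
tcp_rot: [0.758, 0.652, -0.001, 0.0]
contact_force: [-6.0, -3.2, 4.9]
opening: 0.276
finger_force: 50.0
```

In the tool's units: -1 mm / 400 = -0.0025, -0.5 mm / 400 = -0.0013.

>>> send_rows(rows="0 0 0 -0.0013 0 0 -0.9;0 0 0 -0.0025 0 0 -0.9;0 0 0 -0.0025 0 0 -0.9;0 0 0 -0.0025 0 0 -0.4;0 0 0 -0.0025 0 0 -0.1;0 0 0 -0.0025 0 0 0.2;0 0 0 -0.0025 0 0 0.3;0 0 0 -0.0025 0 0 0.3")

```text
time: 24.48
eef_pos: [0.4676, -0.164, 0.0783]
tcp_rot: [0.758, 0.652, 0.0, 0.0]
contact_force: [0.9, 0.6, 0.1]
opening: 0.647
finger_force: 0.0
```

In the tool's units: -150 mm / 400 = -0.375, -120 mm / 400 = -0.3.

>>> send_rows(rows="0 0 0 0 0 -0.025 0.3;0 0 0 0 0 -0.1 0.3;0 0 0 0 0 -0.2 0.3;0 0 0 0 0 -0.3 0.3;0 0 0 0 0 -0.375 0.3;0 0 0 0 0 -0.375 0.3")

```text
time: 25.22
eef_pos: [0.4691, -0.165, 0.2322]
tcp_rot: [0.758, 0.652, 0.001, 0.004]
contact_force: [0.1, -0.9, -0.3]
opening: 0.647
finger_force: 0.0
```

Run:
```python
from h import *
p=ctrl.read_camera("wrist"); save(p,"w6")
im=np.array(p["color"]);h=cv2.cvtColor(im,cv2.COLOR_RGB2HSV)
s=ctrl.get_state();print(s["time"],np.round(s["eef_pos"],4),np.round(s["contact_force"],1))
e=proj(p,[.467+.0134,-.165+.088,.052])
for t in(150,165,175):
    try: rect(p,(im.min(2)>t)&(h[...,1]<60),.052,e)
    except Exception as x: print(x)
```

```text
25.275 [ 0.4681 -0.1643  0.2298] [ 0.3  0.1 -0.6]
px [280  44] [336 151] c [478.6 -76.1] size [73.8 40.6] long dir [0.1503 0.9886] deg from +y cw 8.65
px [282  45] [334 145] c [478.8 -74.2] size [68.7 37.5] long dir [0.1494 0.9888] deg from +y cw 8.59
px [270   0] [352 162] c [482.  -66.9] size [109.6  57.8] long dir [0.1563 0.9877] deg from +y cw 8.99
```

View pics/w6.png

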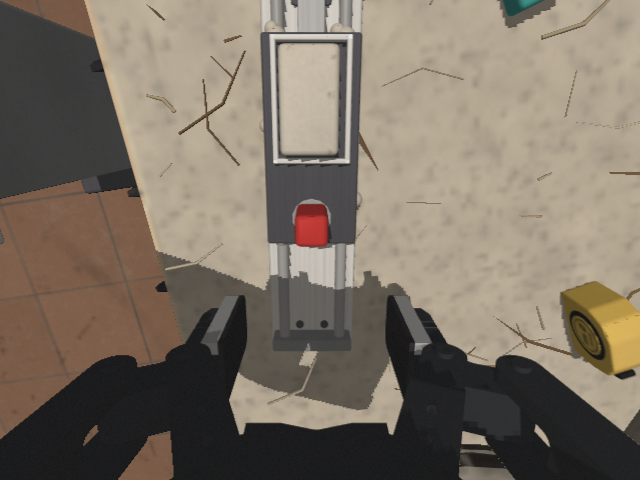

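The block lies flat in the tray at (309,98). The carriage rests forward where it was left, with the knob at (312,225), and the gripper is clear.

```bash
python3 -c "
from plant import ctrl
print(ctrl.sign_off())"
```

```text
the job is handed in; nothing more can be done
None
```

The job is handed in at about 25 s: the block is flat in the tray, the carriage broke free, pressed the stop with about 15 N at the knob (roughly 12 N on the rubber), and was eased off and left resting there; I touched nothing else, though the jar was out of the last picture.

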